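# Put the well-filled spice tins away in the spice drawer

## Task

Tidy the spice tins into the chest's drawer, which stands ajar and must come out further to take them: feel the weight of each tin on the tray, and stand those of 200 g or more upright in the drawer; lighter ones are due for a refill and stay (or go back) upright on the tray. Then slide the drawer gently shut until it meets its stop. Grip the tins lightly (20 N is plenty, above 30 N they dent) and do not disturb the pepper mill, timer and mug behind the tray.

Things in the scene. Friction and masses are not known exactly. Their poses are not given: they have to be found in the camera images.
- spice_chest: wooden spice chest with one drawer, fixed on the board that covers the hob, left or right of the tray; 310 mm wide (y), 180 deep, 108 tall. Origin on its centre line at board level, 75 mm in front (-x) of the chest's front face; its -x is where the drawer comes out. Tape roll and lemon fixed on top, from 50 mm behind the front face, up to 53 mm above the top.
- spice_drawer (a joint): how far the drawer is out: 0 shut (front panel against the chest, at its stop), 0.135 m fully out (other stop); it slides along the chest's -x with 1 to 2 N of friction and stays where it is left. It starts 75 to 115 mm out, empty.
- drawer_floor (a point): point on the drawer's floor (a grey mat), on the centre line, 64 mm behind the front panel's inner face; moves with it, axes as the chest. Inside 270 mm wide, 150 long; fully out, it is open from above to 71 mm behind this point. Floor 18 mm above the board; side and back walls 40 mm high, front panel 14 mm thick and 72 mm high above the floor. Upright tins clear the chest's top by 8 mm.
- drawer_front (a point): centre of the front panel's outer face (panel 307 mm wide, 88 mm tall, 14 mm thick; this point is 44 mm below its top edge and 46 mm above the board). A round brass knob, 26 mm across, stands 27 mm out of the face 4 mm above this point.
- tray: dark wooden tray fixed on the board (whose top is at z = 0.02), 145 mm (x) by 290 mm (y); its floor, a grey mat, is 12 mm above its underside, with sides 7 mm thick rising 24 mm above the floor. Origin at the centre of its underside; yaw varies a little.
- tin_a: closed round spice tin, 50 mm diameter, 66 mm tall, opaque, with a green band and a dark lid; all the tins look alike. Origin at the centre of its underside, z up along it. Thin tinplate: dents above 30 N of grip per finger. Weighs between 0.1 and 0.39 kg with its contents, a different amount each time. May be absent (None).
- tin_b: closed round spice tin, 50 mm diameter, 66 mm tall, opaque, with a green band and a dark lid; all the tins look alike. Origin at the centre of its underside, z up along it. Thin tinplate: dents above 30 N of grip per finger. Weighs between 0.1 and 0.39 kg with its contents, a different amount each time. May be absent (None).
- tin_c: closed round spice tin, 50 mm diameter, 66 mm tall, opaque, with a green band and a dark lid; all the tins look alike. Origin at the centre of its underside, z up along it. Thin tinplate: dents above 30 N of grip per finger. Weighs between 0.1 and 0.39 kg with its contents, a different amount each time. May be absent (None).
- tin_d: closed round spice tin, 50 mm diameter, 66 mm tall, opaque, with a green band and a dark lid; all the tins look alike. Origin at the centre of its underside, z up along it. Thin tinplate: dents above 30 N of grip per finger. Weighs between 0.1 and 0.39 kg with its contents, a different amount each time. May be absent (None).
- tin_e: closed round spice tin, 50 mm diameter, 66 mm tall, opaque, with a green band and a dark lid; all the tins look alike. Origin at the centre of its underside, z up along it. Thin tinplate: dents above 30 N of grip per finger. Weighs between 0.1 and 0.39 kg with its contents, a different amount each time. May be absent (None).
- tin_f: closed round spice tin, 50 mm diameter, 66 mm tall, opaque, with a green band and a dark lid; all the tins look alike. Origin at the centre of its underside, z up along it. Thin tinplate: dents above 30 N of grip per finger. Weighs between 0.1 and 0.39 kg with its contents, a different amount each time. May be absent (None).
- pepper_mill: wooden pepper mill, 58 mm across and 170 mm tall, loose, standing on the board behind the tray. Origin at its underside. To be left alone.
- kitchen_timer: red and white kitchen timer, 69 mm across and 56 mm tall, loose, on the board behind the tray. Origin at its underside. To be left alone.
- mug: white mug, 92 mm across without its handle and 95 mm tall, loose, on the board behind the tray. Origin at its underside. To be left alone.

How it is judged:
At the end, for the whole second after the job is handed in: The drawer is shut to within 4 mm. Every tin present stands upright (within 0.15 rad) and at rest on the mat in the drawer or in the tray; by its load on the mat, a tin in the drawer weighs over 160 g and one on the tray under 240 g (between these either place is accepted) (value of joint spice_drawer below 0.004 m and angle between each of tin_a, tin_b, tin_c, tin_d, tin_e, tin_f's own z axis and vertical below 0.15 rad and linear speed of each of tin_a, tin_b, tin_c, tin_d, tin_e, tin_f below 0.02 m/s and ((x of tin_a in the frame of drawer_floor between -0.064 and 0.086 m and y of tin_a in the frame of drawer_floor between -0.135 and 0.135 m and z of tin_a in the frame of drawer_floor between -0.01 and 0.012 m and contact force between tin_a and spice_drawer_c0 above 1.57 N) or (x of tin_a in the frame of tray between -0.058 and 0.058 m and y of tin_a in the frame of tray between -0.135 and 0.135 m and z of tin_a in the frame of tray between 0.004 and 0.022 m and contact force between tin_a and tray_c0 below 2.35 N)) and ((x of tin_b in the frame of drawer_floor between -0.064 and 0.086 m and y of tin_b in the frame of drawer_floor between -0.135 and 0.135 m and z of tin_b in the frame of drawer_floor between -0.01 and 0.012 m and contact force between tin_b and spice_drawer_c0 above 1.57 N) or (x of tin_b in the frame of tray between -0.058 and 0.058 m and y of tin_b in the frame of tray between -0.135 and 0.135 m and z of tin_b in the frame of tray between 0.004 and 0.022 m and contact force between tin_b and tray_c0 below 2.35 N)) and ((x of tin_c in the frame of drawer_floor between -0.064 and 0.086 m and y of tin_c in the frame of drawer_floor between -0.135 and 0.135 m and z of tin_c in the frame of drawer_floor between -0.01 and 0.012 m and contact force between tin_c and spice_drawer_c0 above 1.57 N) or (x of tin_c in the frame of tray between -0.058 and 0.058 m and y of tin_c in the frame of tray between -0.135 and 0.135 m and z of tin_c in the frame of tray between 0.004 and 0.022 m and contact force between tin_c and tray_c0 below 2.35 N)) and ((x of tin_d in the frame of drawer_floor between -0.064 and 0.086 m and y of tin_d in the frame of drawer_floor between -0.135 and 0.135 m and z of tin_d in the frame of drawer_floor between -0.01 and 0.012 m and contact force between tin_d and spice_drawer_c0 above 1.57 N) or (x of tin_d in the frame of tray between -0.058 and 0.058 m and y of tin_d in the frame of tray between -0.135 and 0.135 m and z of tin_d in the frame of tray between 0.004 and 0.022 m and contact force between tin_d and tray_c0 below 2.35 N)) and ((x of tin_e in the frame of drawer_floor between -0.064 and 0.086 m and y of tin_e in the frame of drawer_floor between -0.135 and 0.135 m and z of tin_e in the frame of drawer_floor between -0.01 and 0.012 m and contact force between tin_e and spice_drawer_c0 above 1.57 N) or (x of tin_e in the frame of tray between -0.058 and 0.058 m and y of tin_e in the frame of tray between -0.135 and 0.135 m and z of tin_e in the frame of tray between 0.004 and 0.022 m and contact force between tin_e and tray_c0 below 2.35 N)) and ((x of tin_f in the frame of drawer_floor between -0.064 and 0.086 m and y of tin_f in the frame of drawer_floor between -0.135 and 0.135 m and z of tin_f in the frame of drawer_floor between -0.01 and 0.012 m and contact force between tin_f and spice_drawer_c0 above 1.57 N) or (x of tin_f in the frame of tray between -0.058 and 0.058 m and y of tin_f in the frame of tray between -0.135 and 0.135 m and z of tin_f in the frame of tray between 0.004 and 0.022 m and contact force between tin_f and tray_c0 below 2.35 N))); the robot touches nothing.
It fails at once if a tin is squeezed hard enough to dent (more than 30 N on each finger, 60 N in all) (contact force between the fingers and tin_a above 60 N or contact force between the fingers and tin_b above 60 N or contact force between the fingers and tin_c above 60 N or contact force between the fingers and tin_d above 60 N or contact force between the fingers and tin_e above 60 N or contact force between the fingers and tin_f above 60 N).
It fails at once if the drawer is slammed home (faster than 0.15 m/s in its last 15 mm) (value of joint spice_drawer below 0.015 m and velocity of joint spice_drawer below -0.15 m/s).
It fails at once if the pepper mill, the kitchen timer or the mug is pushed more than 30 mm (distance of any of pepper_mill, kitchen_timer, mug from where it was at the start of the episode above 0.03 m).
Of tin_a, tin_b, tin_c, tin_d, tin_e, tin_f only 4 to 6 are there at a start; the rules pass over those that are not, and their reading is None.
At some moment in a run one of tin_a, tin_b, tin_c, tin_d, tin_e, tin_f may be knocked a few centimetres aside while the robot is not near it.
It also fails if it takes over 210 s, if anything falls off the work surface, if the arm or the gripper's body presses on something with over 40 N, if the wrist force passes 120 N, or if a joint passes its speed limit or range.

## Robot

A 6-joint arm with a two-finger parallel gripper is mounted at the origin on a cart in front of the work surface, level with it; the furniture and walls round the work are solid. World frame = base frame: x ahead of the robot, y to its left, z up, the work surface at z = 0. Lengths are in m, angles in rad, forces in N, time in s.
With the tool pointing down it reaches from about 0.35 to 0.775 m from the base axis. Payload 7.3 kg.
Tool frame: the origin (TCP) lies at the centre of the arm's flange, where the gripper is bolted on; the fingertips stand nose_length ahead of it and the grasp point (between the pads) lies 159 mm ahead of it (nose_length is the distance from the TCP to the fingertips, in m); z points along the fingers, y is the line along which they close (so a half turn about z gives the same grasp; the last joint's range is limited). The gripper opens to 92 mm and grips with 3 to 60 N. Pads are 19 mm wide; open, the fingers measure 130 mm over their backs; the gripper's body (75 mm by 190 mm) begins 47 mm behind the grasp point.
Start: joints at [-0.146, 0.342, 1.524, -0, 1.275, -0.146], TCP at [0.525, 0, 0.405] pointing down, gripper open.
Joint ranges: [-2.53, 2.53], [-0.77, 2.02], [0.04, 2.7], [-1, 4.14], [0.28, 2.66], [-3.11, 3.11]. Speed limits (rad/s): [2.57, 2.57, 3.14, 3.14, 3.14, 3.14].

## Interface

Orientations are given as a unit quaternion [w, x, y, z].
In Python, from station import sense, camera, camera_params, hand_in, nose_length gives the robot as it stands.
- The arm moves only by the tool carry_out, never from a script. Its argument "commands" is a list of rows, each a list of 7 numbers: the shift along the tool's x, y, z in mm, then the turn, a rotation vector about the tool's x, y, z in degrees, then the finger opening in mm, from 0 to 91.8. A call has 1 to 20 rows; each row shifts and turns the commanded pose from where the row before left it, along the tool's axes as they then stand; what a row does not reach is not made up. A row lasts 1/8 s, in which the tool goes at most 62.5 mm and 10.7 degrees, less where a joint would pass 70% of its speed; a pose out of reach is approached as far as the arm can. A call is refused whole if a number of a shift passes 62.5 or a number of a turn 10.7, either way. A call with a gripper value outside its range is refused whole. The fingers move at their own pace and stop on an object; "squeeze" is the grip in N (left out, the last holds). Time passes only in rows, so rows that do not move let the fingers close. It gives the time, the measured TCP pose, the force, the opening and the grip force at its end, in the units of the state.
- sense(): the state, without advancing time (a new reading comes with each control period).
- camera(name): name is "scene" or "side" or "wrist"; returns (picture, depth): 384x512x3 uint8, red, green, blue; 384x512 float32, m along the optical axis (not along the pixel's ray), 0 where there is no reading.
- camera_params(name): a dict with "fx", "fy", "cx", "cy" (pixels), "view" (4x4, takes a point from world to camera coordinates). Camera axes: x right, y down, z forward; pixel columns grow to the right and rows downward; lengths in m; the calibration is good to about 2 mm. A picture is of the moment at which its call begins: read the wrist's pose just before it. camera_params takes no time and is no camera call; for the wrist camera it gives the pose at the moment of the call.
- hand_in(): hands the job in; it is judged then, once.
The state is a dict: "time_s": time; "joint_positions": joint angles; "qvel": joint speeds; "tau": joint torques, N m; "ee_pos": TCP position; "tool_rot": TCP orientation; "wrist_force": force on the tool from outside, world axes, zero at the start; "torque": the same for the moment, N m; "opening": finger opening in m; "grip_force": force on a finger pad.
Only numpy, scipy, OpenCV 4.12 (cv2) and the standard library are available. Lean on these libraries where they do the work, as an engineer would, in place of code of your own. Each camera call takes 0.05 s, during which the arm holds its last target. There are 200 camera calls.

## Working session

There is one attempt and no reset: what is moved stays moved. The work goes in short steps, Python scripts to look and compute and a tool call to move; the robot and the scene stay as the last step left them, time stands still between calls to the robot, and variables do not carry over. Pictures are saved under pics/ and viewed, at most 14 in all, crops included, and the job is handed in when it is done.

Besides the shell and the picture viewer there is one more tool, called after "Request:" as a command line: name --pt "numbers of a row" for each row, then --argument value for the rest. carry_out: Moves the arm, as the interface text tells. Its arguments: {"type":"object","properties":{"commands":{"type":"array"},"squeeze":{"type":"number"}},"required":["commands"]}

```bash
mkdir -p pics; ls
python3 - <<'E'
from station import *
import cv2,numpy as np
print(sense(), nose_length)
a,d=camera("scene");b,e=camera("side")
cv2.imwrite("pics/scene.png",a[:,:,::-1]);cv2.imwrite("pics/side.png",b[:,:,::-1])
np.savez("init.npz",a=a,d=d,b=b,e=e)
for n in("scene","side","wrist"):print(n,camera_params(n))
E
```

```text
pics
{'time_s': 0.0, 'joint_positions': array([-1.45986730e-01,  3.42726452e-01,  1.52499161e+00,  9.09172473e-06,
        1.27538570e+00, -1.46003763e-01]), 'qvel': array([ 0.00090851,  0.00091513,  0.00013068, -0.00197345, -0.00076574,
        0.00209683]), 'tau': array([ 7.61924657e-04, -4.31245601e+01, -2.44219762e+01,  7.17750052e-02,
        5.59406646e-02, -1.04314388e-04]), 'ee_pos': array([5.24874718e-01, 4.88775027e-05, 4.04051686e-01]), 'tool_rot': array([-6.08890365e-04,  7.07101495e-01,  7.07111663e-01, -4.47362391e-04]), 'wrist_force': array([-0.48531426, -0.01926194,  0.0155808 ]), 'torque': array([-0.06524619,  0.0240581 ,  0.01259889]), 'grip_force': 0.0, 'opening': 0.09184369169861795} 0.178
scene {'fx': 498.59381745827613, 'fy': 498.59381745827613, 'cx': 260.8323577978253, 'cy': 193.76759976998653, 'view': array([[-8.13722755e-01, -5.81253046e-01,  4.17338616e-04,
         4.24637673e-01],
       [-3.82996439e-01,  5.35633886e-01, -7.52602198e-01,
         2.58042760e-01],
       [ 4.37228779e-01, -6.12569373e-01, -6.58475328e-01,
         1.20861369e+00],
       [
[... 201 characters left out ...]
y([[-0.97181151, -0.23507736,  0.01791703,  0.51706444],
       [-0.09741159,  0.33116771, -0.93853019,  0.15156566],
       [ 0.21469365, -0.91381977, -0.34473186,  0.75432846],
       [ 0.        ,  0.        ,  0.        ,  1.        ]])}
wrist {'fx': 299.5060902735801, 'fy': 299.5060902735801, 'cx': 254.92753056579798, 'cy': 188.34560513650928, 'view': array([[ 9.99998597e-01,  6.93578589e-04, -1.52469360e-03,
        -5.24770451e-01],
       [ 1.10397950e-03, -9.57475427e-01,  2.88512716e-01,
        -3.63692903e-02],
       [-1.25975042e-03, -2.88513994e-01, -9.57474850e-01,
         3.91152626e-01],
       [ 0.00000000e+00,  0.00000000e+00,  0.00000000e+00,
         1.00000000e+00]])}
```

View pics/scene.png

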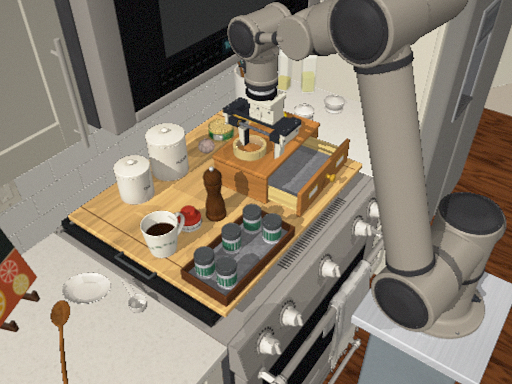

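View pics/side.png

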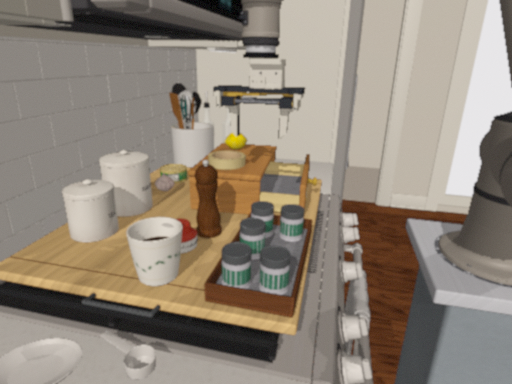

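The scene shows five tins on the tray: lids at about (252,210), (272,222), (232,231), (204,255) and (227,266). The chest is beyond them at about (285,165) with the drawer ajar and its knob near (332,177). The mill is at (214,195), the timer at (189,215) and the mug at (160,232), all behind the tray.

```bash
cat > h.py <<'E'
from station import *
import cv2,numpy as np
def pts(d,p):
    v,u=np.mgrid[:384,:512]
    c=np.stack([(u-p["cx"])/p["fx"]*d,(v-p["cy"])/p["fy"]*d,d],-1)
    V=p["view"]; return (c-V[:3,3])@V[:3,:3]
def topdown(sets,zlo=-1,zhi=.3,x0=.25,x1=.85,y0=-.45,y1=.45,s=600):
    # rows: x decreasing downward; cols: y decreasing rightwards
    H=np.full((int((x1-x0)*s),int((y1-y0)*s)),-1.);C=np.zeros(H.shape+(3,),np.uint8)
    for P,col in sets:
        P=P.reshape(-1,3);col=col.reshape(-1,3)
        m=(P[:,2]<zhi)&(P[:,2]>zlo)&(P[:,0]>x0)&(P[:,0]<x1)&(P[:,1]>y0)&(P[:,1]<y1)
        P=P[m];col=col[m];o=np.argsort(P[:,2]);P=P[o];col=col[o]
        r=((x1-P[:,0])*s).astype(int);c=((y1-P[:,1])*s).astype(int)
        k=P[:,2]>H[r,c];H[r[k],c[k]]=P[k,2];C[r[k],c[k]]=col[k]
    return H,C
E
python3 - <<'E'
from h import *
z=np.load("init.npz")
A=pts(z["d"],camera_params("scene"));B=pts(z["e"],camera_params("side"))
for n,P,img in(("scene",A,z["a"]),("side",B,z["b"])):
    for u,v in([(252,210),(272,222),(232,231),(204,255),(227,266),(214,180),(332,177)] if n=="scene" else [(262,208),(292,212),(252,228),(236,250),(275,256)]):
        print(n,u,v,P[v,u].round(3))
    g=img.astype(int).sum(2)
    m=((abs(P[...,2]-.098)<.006)&(g<260)&(P[...,0]>.3)&(P[...,0]<.75)).astype(np.uint8)
    k,l,st,_=cv2.connectedComponentsWithStats(m)
    for i in range(1,k):
        if st[i,4]>60:
            Q=P[l==i]; print(n,st[i],((Q.max(0)+Q.min(0))/2).round(3),np.ptp(Q,axis=0).round(3))
H,C=topdown([(A,z["a"]),(B,z["b"])])
cv2.imwrite("pics/top.png",C[:,:,::-1])
E
```

```text
scene 252 210 [0.491 0.083 0.095]
scene 272 222 [0.422 0.091 0.097]
scene 232 231 [0.485 0.175 0.097]
scene 204 255 [0.492 0.276 0.095]
scene 227 266 [0.423 0.274 0.1  ]
scene 214 180 [0.595 0.107 0.164]
scene 332 177 [ 0.397 -0.178  0.079]
scene [302 142  47  56 123] [ 0.42  -0.183  0.098] [0.017 0.291 0.012]
scene [243 205  18  14 190] [0.489 0.087 0.098] [0.044 0.05  0.012]
scene [262 213  20  16 209] [0.427 0.086 0.098] [0.049 0.052 0.011]
scene [221 223  20  16 219] [0.49  0.176 0.098] [0.047 0.049 0.012]
scene [194 246  20  18 249] [0.494 0.276 0.097] [0.049 0.05  0.01 ]
scene [215 257  22  17 261] [0.43  0.272 0.097] [0.048 0.048 0.01 ]
side 262 208 [0.489 0.1   0.096]
side 292 212 [0.425 0.103 0.096]
side 252 228 [0.487 0.197 0.097]
side 236 250 [0.494 0.278 0.095]
side 275 256 [0.429 0.28  0.096]
side [199 199  18   8  90] [0.611 0.104 0.098] [0.035 0.026 0.012]
side [252 202  21  11 174] [0.491 0.091 0.095] [0.045 0.047 0.006]
side [281 205  23  11 181] [0.426 0.091 0.095] [0.045 0.045 0.005]
side [241 218  25  14 239] [0.49  0.178 0.095] [0.047 0.045 0.007]
side [222 242  30  19 413] [0.493 0.278 0.095] [0.047 0.051 0.006]
side [260 246  31  18 434] [0.431 0.274 0.095] [0.049 0.047 0.007]
```

View pics/top.png

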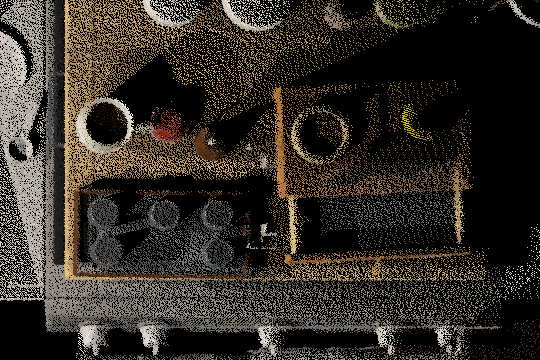

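Top view: five tin lids (at (104,212), (163,213), (217,213), (105,250), (217,250)), and the drawer panel runs from (290,260) to (468,257). Next I'll fit the chest, drawer and tray edges.

Run:
```python
from h import *
z=np.load("init.npz")
A=pts(z["d"],camera_params("scene"));B=pts(z["e"],camera_params("side"))
for n,P in(("scene",A),("side",B)):
    Q=P.reshape(-1,3)
    def sel(x0,x1,y0,y1,z0,z1):
        m=np.all((Q>[x0,y0,z0])&(Q<[x1,y1,z1]),1);return Q[m]
    S=sel(.38,.45,-.40,.0,.1065,.114)
    print(n,"panel top",len(S),np.percentile(S,[2,50,98],axis=0).round(3).tolist())
    for lab,S2 in(("left",S[S[:,1]>-.09]),("right",S[S[:,1]<-.28])):
        if len(S2):print(lab,len(S2),np.percentile(S2[:,0],[3,50,97]).round(4),S2[:,1].mean().round(3))
    if len(S)>10:print("fit",np.polyfit(S[:,1],S[:,0],1))
    S=sel(.48,.6,-.40,.02,.124,.132)
    for a in np.arange(-.34,0,.06):
        s=S[(S[:,1]>a)&(S[:,1]<a+.06)]
        if len(s)>5:print("chest top y",round(a+.03,2),len(s),np.percentile(s[:,0],[1,5,50]).round(4))
    S=sel(.3,.75,-.40,.05,.122,.134);print("chest y ext",np.percentile(S[:,1],[.5,99.5]).round(3))
    T=sel(.36,.56,-.01,.36,.052,.060);
    if len(T):print("rim",cv2.minAreaRect((T[:,:2]*1000).astype(np.float32)))
    k=sel(.36,.41,-.3,-.05,.05,.085);print("knob",len(k),k.mean(0) if len(k) else "",k.min(0) if len(k) else "")
```

```text
scene panel top 331 [[0.412, -0.326, 0.107], [0.424, -0.164, 0.111], [0.437, -0.031, 0.114]]
left 82 [0.4116 0.4189 0.4267] -0.057
right 53 [0.4238 0.4312 0.4382] -0.307
fit [-0.0488991   0.41602817]
chest top y -0.31 166 [0.5332 0.5349 0.5594]
chest top y -0.25 124 [0.53   0.5306 0.5463]
chest top y -0.19 132 [0.5264 0.5287 0.5431]
chest top y -0.13 185 [0.5242 0.5268 0.5584]
chest top y -0.07 305 [0.5209 0.5238 0.5539]
chest top y -0.01 180 [0.5203 0.524  0.5596]
chest y ext [-0.333 -0.009]
rim ((460.509033203125, 177.97012329101562), (294.5779724121094, 146.6673583984375), 89.13440704345703)
knob 42 [ 0.39823982 -0.18007792  0.07526357] [ 0.39142567 -0.19464999  0.06483613]
side panel top 162 [[0.414, -0.318, 0.107], [0.424, -0.141, 0.109], [0.436, -0.029, 0.11]]
left 49 [0.4131 0.4192 0.426 ] -0.057
right 17 [0.4261 0.4315 0.4379] -0.303
fit [-0.0504349   0.41649322]
chest top y -0.31 78 [0.5351 0.5368 0.5662]
chest top y -0.25 116 [0.532  0.534  0.5648]
chest top y -0.19 137 [0.5284 0.5314 0.5627]
chest top y -0.13 144 [0.5257 0.5283 0.555 ]
chest top y -0.07 195 [0.5226 0.525  0.5569]
chest top y -0.01 151 [0.5204 0.5235 0.5599]
chest y ext [-0.326 -0.008]
rim ((460.27972412109375, 181.87513732910156), (289.9523010253906, 144.4022979736328), 89.12724304199219)
knob 44 [ 0.39988894 -0.17447476  0.07130643] [ 0.39294693 -0.18218488  0.05830925]
```

Request:
carry_out --pt "-20 -12 0 0 0 10 70" --pt "-20 -12 0 0 0 10 40" --pt "-20 -8 0 0 0 10 10" --pt "-20 -5 0 0 0 10 0" --pt "-20 0 0 0 0 10 0" --pt "-20 0 0 0 0 10 0" --pt "-20 0 0 0 0 10 0" --pt "-10 0 0 0 0 10 0" --pt "-10 0 0 0 0 10 0" --pt "0 0 0 0 0 0 0" --pt "0 0 0 0 0 0 0"

```text
time_s: 1.48
ee_pos: [0.4045, -0.1118, 0.4047]
tool_rot: [-0.0, 1.0, 0.002, 0.0]
wrist_force: [-0.6, 0.2, 0.2]
opening: 0.0005
grip_force: 0.0
```

Request:
carry_out --pt "0 0 0 0 0 -2.9 0" --pt "27 33 0 0 0 0 0" --pt "27 33 0 0 0 0 0" --pt "0 0 40 0 0 0 0" --pt "0 0 40 0 0 0 0" --pt "0 0 40 0 0 0 0" --pt "0 0 22 0 0 0 0" --pt "0 0 0 0 0 0 0" --pt "0 0 0 0 0 0 0"

```text
time_s: 2.6
ee_pos: [0.4621, -0.1751, 0.2635]
tool_rot: [0.0, 1.0, 0.026, 0.001]
wrist_force: [0.3, -0.1, 0.4]
opening: 0.0007
grip_force: 0.0
```

Request:
carry_out --pt "-8 0 0 0 0 0 0" --pt "-8 0 0 0 0 0 0" --pt "-6 0 0 0 0 0 0" --pt "-6 0 0 0 0 0 0" --pt "-6 0 0 0 0 0 0" --pt "-6 0 0 0 0 0 0" --pt "-5 0 0 0 0 0 0" --pt "-5 0 0 0 0 0 0" --pt "0 0 0 0 0 0 0" --pt "0 0 0 0 0 0 0"

```text
time_s: 3.85
ee_pos: [0.4115, -0.1774, 0.2625]
tool_rot: [-0.0, 1.0, 0.025, -0.0]
wrist_force: [-0.0, -0.0, -0.3]
opening: 0.0006
grip_force: 0.0
```

Request:
carry_out --pt "-3 0 0 0 0 0 0" --pt "-3 0 0 0 0 0 0" --pt "-2 0 0 0 0 0 0" --pt "0 0 0 0 0 0 0"

```text
time_s: 4.35
ee_pos: [0.4062, -0.1777, 0.2628]
tool_rot: [0.0, 1.0, 0.024, 0.005]
wrist_force: [19.0, 6.9, -12.7]
opening: 0.0006
grip_force: 10.1
```

Run:
```python
from h import *
a,d=camera("scene");P=pts(d,camera_params("scene")).reshape(-1,3)
m=np.all((P>[.36,-.4,.1065])&(P<[.45,0,.114]),1);S=P[m];print(np.polyfit(S[:,1],S[:,0],1))
for q in(S[S[:,1]>-.09],S[S[:,1]<-.26]):print(np.percentile(q,[3,50,97],axis=0))
cv2.imwrite("pics/s2.png",a[:,:,::-1]);print(sense()["wrist_force"])
```

```text
[-0.052341    0.37804942]
[[ 0.37403271 -0.08750458  0.10688721]
 [ 0.381055   -0.05999124  0.1104981 ]
 [ 0.38857661 -0.0333147   0.11357795]]
[[ 0.38688746 -0.30404451  0.10802511]
 [ 0.39363298 -0.28035286  0.11086928]
 [ 0.39981311 -0.26094975  0.11275821]]
[ 18.84292429   6.79602187 -12.32740287]
```

Request:
carry_out --pt "4 0 0 0 0 0 0" --pt "4 0 -30 0 0 0 0" --pt "0 0 -45 0 0 0 0" --pt "0 0 -35 0 0 0 30" --pt "22 -60 0 0 0 0 60" --pt "22 -60 0 0 0 0 74" --pt "22 -60 0 0 0 0 74" --pt "23 -60 0 0 0 0 74" --pt "0 -22 0 0 0 0 74" --pt "0 0 0 0 0 0 74" --pt "0 0 0 0 0 0 74" --pt "0 0 0 0 0 0 74" --squeeze 15

```text
time_s: 5.9
ee_pos: [0.4854, 0.0818, 0.3727]
tool_rot: [0.0, 1.0, 0.024, -0.0]
wrist_force: [0.3, -0.1, -1.2]
opening: 0.0736
grip_force: 0.0
```

```bash
cat >> h.py <<'E'
def lids(zl=.098):
    """dark lid centres seen by the side and scene cameras, at lid height"""
    r=[]
    for n in("scene","side"):
        a,d=camera(n);P=pts(d,camera_params(n))
        m=((abs(P[...,2]-zl)<.008)&(a.astype(int).sum(2)<260)&(P[...,0]>.36)&(P[...,0]<.56)).astype(np.uint8)
        k,l,st,_=cv2.connectedComponentsWithStats(m)
        for i in range(1,k):
            if st[i,4]>50:
                Q=P[l==i];r.append((n,((Q.max(0)+Q.min(0))/2).round(3).tolist(),np.ptp(Q,axis=0)[:2].round(3).tolist()))
    return r
def look(name):
    s=sense();p=camera_params("wrist");a,d=camera("wrist");cv2.imwrite(f"pics/{name}.png",a[:,:,::-1]);return a,pts(d,p)
E
python3 - <<'E'
from h import *
print(sense()["ee_pos"],sense()["wrist_force"],sense()["opening"])
[print(x) for x in lids()]
look("w1")
E
```

```text
[0.48541477 0.08183643 0.37274619] [ 0.27379859 -0.05255318 -1.15712285] 0.07358826626887799
('scene', [0.382, -0.189, 0.098], [0.017, 0.292])
('scene', [0.49, 0.087, 0.096], [0.046, 0.05])
('scene', [0.427, 0.087, 0.097], [0.049, 0.047])
('scene', [0.49, 0.176, 0.096], [0.046, 0.051])
('scene', [0.492, 0.278, 0.096], [0.047, 0.049])
('scene', [0.43, 0.272, 0.096], [0.048, 0.047])
('side', [0.49, 0.09, 0.094], [0.045, 0.045])
('side', [0.427, 0.09, 0.094], [0.044, 0.047])
('side', [0.49, 0.178, 0.094], [0.046, 0.048])
('side', [0.493, 0.279, 0.094], [0.047, 0.049])
('side', [0.431, 0.274, 0.094], [0.049, 0.048])
```

View pics/w1.png

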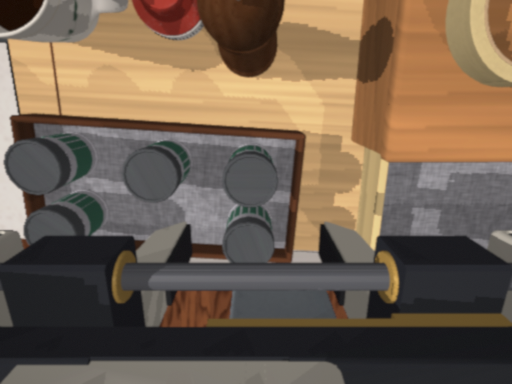

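The wrist view shows T1's lid at (250,175), T2's at (250,235), and T3 to T5 further left, all standing clear. I'll descend on T1.

Request:
carry_out --pt "5 -7 0 0 0 0 74" --pt "0 0 30 0 0 0 74" --pt "0 0 30 0 0 0 74" --pt "0 0 30 0 0 0 74" --pt "0 0 25 0 0 0 74" --pt "0 0 15 0 0 0 74" --pt "0 0 0 0 0 0 74" --pt "0 0 0 0 0 0 74" --pt "0 0 0 0 0 0 74" --squeeze 15

```text
time_s: 7.18
ee_pos: [0.4904, 0.0902, 0.2437]
tool_rot: [-0.0, 1.0, 0.025, 0.001]
wrist_force: [0.1, -0.4, -0.2]
opening: 0.0741
grip_force: 0.0
```

```bash
cat >> h.py <<'E'
def weigh(n=6):
    f=[]
    for i in range(n): f.append(sense()["wrist_force"]);camera("side")
    s=sense();print(s["time_s"],"Fz",np.mean(f,0).round(3),np.std(f,0).round(3),"open",round(s["opening"],4),"grip",round(s["grip_force"],1),s["ee_pos"].round(4))
E
python3 -c "
from h import *
weigh()"
```

```text
7.475 Fz [-0.132  0.093  0.031] [0.573 0.503 0.355] open 0.0745 grip 0.0 [0.4901 0.0902 0.243 ]
```

Request:
carry_out --pt "0 0 0 0 0 0 60" --pt "0 0 0 0 0 0 45" --pt "0 0 0 0 0 0 40" --pt "0 0 0 0 0 0 40" --pt "0 0 0 0 0 0 40" --pt "0 0 -10 0 0 0 40" --pt "0 0 -15 0 0 0 40" --pt "0 0 -15 0 0 0 40" --pt "0 0 0 0 0 0 40" --pt "0 0 0 0 0 0 40" --pt "0 0 0 0 0 0 40" --pt "0 0 0 0 0 0 40" --squeeze 15

```text
time_s: 8.98
ee_pos: [0.49, 0.0902, 0.2823]
tool_rot: [0.0, 1.0, 0.025, -0.0]
wrist_force: [0.8, -0.3, -3.1]
opening: 0.0497
grip_force: 15.0
```

```bash
python3 -c "
from h import *
weigh()"
```

```text
9.275 Fz [ 0.466  0.15  -3.378] [0.469 0.434 0.581] open 0.0497 grip 15.0 [0.4901 0.0902 0.2827]
```

T1 weighs about 345 g, so it goes in the drawer.

Request:
carry_out --pt "0 0 -35 0 0 0 40" --pt "0 0 -40 0 0 0 40" --pt "-4 45 0 0 0 0 40" --pt "-4 46 0 0 0 0 40" --pt "-4 46 0 0 0 0 40" --pt "-5 46 0 0 0 0 40" --pt "0 0 0 0 0 0 40" --pt "0 0 30 0 0 0 40" --pt "0 0 30 0 0 0 40" --pt "0 0 25 0 0 0 40" --pt "0 0 15 0 0 0 40" --pt "0 0 5 0 0 0 40" --pt "0 0 0 0 0 0 40" --pt "0 0 0 0 0 0 40"

```text
time_s: 11.02
ee_pos: [0.4827, -0.0933, 0.2535]
tool_rot: [0.0, 1.0, 0.025, 0.001]
wrist_force: [-0.6, 0.6, -3.3]
opening: 0.0494
grip_force: 15.0
```

Request:
carry_out --pt "0 0 3 0 0 0 40" --pt "0 0 0 0 0 0 40" --pt "0 0 0 0 0 0 40"

```text
time_s: 11.4
ee_pos: [0.4824, -0.0935, 0.2498]
tool_rot: [0.0, 1.0, 0.025, 0.0]
wrist_force: [-0.3, 0.4, -3.5]
opening: 0.0498
grip_force: 15.0
```

Request:
carry_out --pt "0 0 1.5 0 0 0 40" --pt "0 0 0 0 0 0 40" --pt "0 0 0 0 0 0 52" --pt "0 0 0 0 0 0 58" --pt "0 0 0 0 0 0 64" --pt "0 0 0 0 0 0 64" --pt "0 0 -25 0 0 0 64" --pt "0 0 -40 0 0 0 64" --pt "0 0 -45 0 0 0 72" --pt "-11 -46 0 0 0 0 74" --pt "-11 -46 0 0 0 0 74" --pt "-12 -46 0 0 0 0 74" --pt "-12 -47 0 0 0 0 74" --pt "0 0 0 0 0 0 74" --pt "0 0 0 0 0 0 74"

```text
time_s: 13.28
ee_pos: [0.4273, 0.0888, 0.3583]
tool_rot: [0.0, 1.0, 0.026, 0.0]
wrist_force: [1.0, -0.4, -0.1]
opening: 0.0741
grip_force: 0.0
```

Run:
```python
from h import *
[print(x) for x in lids(.1)]
weigh(2)
```

```text
('scene', [0.383, -0.183, 0.1], [0.018, 0.305])
('scene', [0.48, -0.095, 0.1], [0.043, 0.05])
('scene', [0.427, 0.087, 0.098], [0.049, 0.048])
('scene', [0.49, 0.174, 0.097], [0.047, 0.051])
('scene', [0.493, 0.277, 0.097], [0.046, 0.051])
('scene', [0.43, 0.273, 0.097], [0.05, 0.046])
('side', [0.484, -0.087, 0.098], [0.048, 0.041])
('side', [0.427, 0.089, 0.095], [0.044, 0.045])
('side', [0.49, 0.177, 0.095], [0.046, 0.051])
('side', [0.492, 0.278, 0.095], [0.047, 0.05])
('side', [0.431, 0.274, 0.095], [0.049, 0.046])
13.475 Fz [-0.385 -0.315  0.498] [0.185 0.427 0.291] open 0.0738 grip 0.0 [0.4275 0.088  0.3581]
```

Request:
carry_out --pt "0 0 30 0 0 0 74" --pt "0 0 30 0 0 0 74" --pt "0 0 30 0 0 0 74" --pt "0 0 20 0 0 0 74" --pt "0 0 5 0 0 0 74" --pt "0 0 0 0 0 0 74" --pt "0 0 0 0 0 0 74" --pt "0 0 0 0 0 0 60" --pt "0 0 0 0 0 0 45" --pt "0 0 0 0 0 0 40" --pt "0 0 0 0 0 0 40" --pt "0 0 0 0 0 0 40" --pt "0 0 -10 0 0 0 40" --pt "0 0 -15 0 0 0 40" --pt "0 0 -15 0 0 0 40" --pt "0 0 0 0 0 0 40" --pt "0 0 0 0 0 0 40" --pt "0 0 0 0 0 0 40" --pt "0 0 0 0 0 0 40" --squeeze 15

```text
time_s: 15.85
ee_pos: [0.427, 0.089, 0.2828]
tool_rot: [-0.0, 1.0, 0.025, -0.0]
wrist_force: [-1.1, 0.1, -3.1]
opening: 0.0494
grip_force: 15.0
```

```bash
python3 -c "
from h import *
weigh()"
```

```text
16.15 Fz [-0.102 -0.104 -3.25 ] [0.566 0.27  0.494] open 0.0498 grip 15.0 [0.4271 0.089  0.2832]
```

T2 weighs about 325 g, so it also goes in the drawer.

Request:
carry_out --pt "0 0 -35 0 0 0 40" --pt "0 0 -40 0 0 0 40" --pt "9 53 0 0 0 0 40" --pt "9 53 0 0 0 0 40" --pt "9 53 0 0 0 0 40" --pt "9 53 0 0 0 0 40" --pt "10 53 0 0 0 0 40" --pt "0 0 0 0 0 0 40" --pt "0 0 0 0 0 0 40" --pt "0 0 30 0 0 0 40" --pt "0 0 30 0 0 0 40" --pt "0 0 25 0 0 0 40" --pt "0 0 17 0 0 0 40" --pt "0 0 5 0 0 0 40" --pt "0 0 0 0 0 0 40" --pt "0 0 2.5 0 0 0 40" --pt "0 0 0 0 0 0 40" --pt "0 0 0 0 0 0 40"

```text
time_s: 18.4
ee_pos: [0.4867, -0.1733, 0.2495]
tool_rot: [0.0, 1.0, 0.025, 0.001]
wrist_force: [0.4, 0.9, 2.1]
opening: 0.05
grip_force: 15.0
```

Request:
carry_out --pt "0 0 0 0 0 0 52" --pt "0 0 0 0 0 0 56" --pt "0 0 0 0 0 0 60" --pt "0 0 0 0 0 0 60" --pt "0 0 -25 0 0 0 60" --pt "0 0 -40 0 0 0 60" --pt "0 0 -45 0 0 0 66" --pt "3 -50 0 0 0 0 74" --pt "3 -50 0 0 0 0 74" --pt "3 -50 0 0 0 0 74" --pt "3 -50 0 0 0 0 74" --pt "3 -50 0 0 0 0 74" --pt "3 -50 0 0 0 0 74" --pt "3 -50 0 0 0 0 74" --pt "0 0 0 0 0 0 74" --pt "0 0 0 0 0 0 74"

```text
time_s: 20.4
ee_pos: [0.4896, 0.177, 0.3585]
tool_rot: [0.0, 1.0, 0.026, -0.0]
wrist_force: [-0.3, 0.2, -0.3]
opening: 0.0738
grip_force: 0.0
```

Run:
```python
from h import *
[print(x) for x in lids(.1)]
weigh(2)
```

```text
('scene', [0.383, -0.19, 0.099], [0.018, 0.298])
('scene', [0.485, -0.174, 0.1], [0.047, 0.053])
('scene', [0.483, -0.095, 0.1], [0.05, 0.053])
('scene', [0.489, 0.174, 0.097], [0.047, 0.051])
('scene', [0.493, 0.278, 0.097], [0.048, 0.048])
('scene', [0.43, 0.272, 0.098], [0.049, 0.048])
('side', [0.484, -0.128, 0.098], [0.049, 0.127])
('side', [0.49, 0.176, 0.095], [0.046, 0.049])
('side', [0.493, 0.279, 0.096], [0.047, 0.049])
('side', [0.431, 0.275, 0.096], [0.049, 0.047])
20.6 Fz [ 0.117 -0.049 -0.503] [0.077 0.073 0.161] open 0.0738 grip 0.0 [0.4899 0.1761 0.3588]
```

Request:
carry_out --pt "0 0 30 0 0 0 74" --pt "0 0 30 0 0 0 74" --pt "0 0 30 0 0 0 74" --pt "0 0 20 0 0 0 74" --pt "0 0 5 0 0 0 74" --pt "0 0 0 0 0 0 74" --pt "0 0 0 0 0 0 74" --pt "0 0 0 0 0 0 60" --pt "0 0 0 0 0 0 45" --pt "0 0 0 0 0 0 40" --pt "0 0 0 0 0 0 40" --pt "0 0 0 0 0 0 40" --pt "0 0 -10 0 0 0 40" --pt "0 0 -15 0 0 0 40" --pt "0 0 -15 0 0 0 40" --pt "0 0 0 0 0 0 40" --pt "0 0 0 0 0 0 40" --pt "0 0 0 0 0 0 40" --pt "0 0 0 0 0 0 40" --squeeze 15

```text
time_s: 22.98
ee_pos: [0.4896, 0.1773, 0.2833]
tool_rot: [0.0, 1.0, 0.025, -0.0]
wrist_force: [-1.0, -0.5, -1.8]
opening: 0.0497
grip_force: 15.0
```

```bash
python3 -c "
from h import *
weigh()"
```

```text
23.275 Fz [ 0.106 -0.147 -2.48 ] [0.599 0.379 0.628] open 0.0497 grip 15.0 [0.4897 0.1773 0.2836]
```

```bash
python3 -c "
from h import *
weigh(25)"
```

```text
24.525 Fz [ 0.086 -0.075 -2.567] [0.448 0.467 0.43 ] open 0.05 grip 15.0 [0.4897 0.1773 0.2837]
```

T3 weighs about 260 g, so it goes in the drawer.

Request:
carry_out --pt "0 0 -35 0 0 0 40" --pt "0 0 -40 0 0 0 40" --pt "-3 54 0 0 0 0 40" --pt "-3 54 0 0 0 0 40" --pt "-3 54 0 0 0 0 40" --pt "-3 54 0 0 0 0 40" --pt "-3 54 0 0 0 0 40" --pt "-3 54 0 0 0 0 40" --pt "-2 54 0 0 0 0 40" --pt "-2 52 0 0 0 0 40" --pt "0 0 0 0 0 0 40" --pt "0 0 0 0 0 0 40" --pt "0 0 30 0 0 0 40" --pt "0 0 30 0 0 0 40" --pt "0 0 25 0 0 0 40" --pt "0 0 17 0 0 0 40" --pt "0 0 5 0 0 0 40" --pt "0 0 2.5 0 0 0 40" --pt "0 0 0 0 0 0 40" --pt "0 0 0 0 0 0 40"

```text
time_s: 27.02
ee_pos: [0.4897, -0.2532, 0.25]
tool_rot: [0.0, 1.0, 0.025, 0.001]
wrist_force: [0.9, 0.9, 0.3]
opening: 0.0498
grip_force: 15.0
```

Request:
carry_out --pt "0 0 0 0 0 0 52" --pt "0 0 0 0 0 0 56" --pt "0 0 0 0 0 0 60" --pt "0 0 0 0 0 0 60" --pt "0 0 -25 0 0 0 60" --pt "0 0 -40 0 0 0 60" --pt "0 0 -44 0 0 0 66" --pt "3 -53 0 0 0 0 74" --pt "3 -53 0 0 0 0 74" --pt "3 -53 0 0 0 0 74" --pt "3 -53 0 0 0 0 74" --pt "3 -53 0 0 0 0 74" --pt "3 -53 0 0 0 0 74" --pt "3 -53 0 0 0 0 74" --pt "3 -53 0 0 0 0 74" --pt "3 -53 0 0 0 0 74" --pt "3 -54 0 0 0 0 74" --pt "0 0 0 0 0 0 74" --pt "0 0 0 0 0 0 74"

```text
time_s: 29.4
ee_pos: [0.4924, 0.2783, 0.358]
tool_rot: [0.0, 1.0, 0.026, -0.0]
wrist_force: [0.7, 0.2, 0.2]
opening: 0.0741
grip_force: 0.0
```

Run:
```python
from h import *
[print(x) for x in lids(.1)]
weigh(2)
```

```text
('scene', [0.489, -0.252, 0.1], [0.049, 0.05])
('scene', [0.384, -0.201, 0.099], [0.017, 0.276])
('scene', [0.485, -0.175, 0.1], [0.047, 0.053])
('scene', [0.482, -0.094, 0.1], [0.046, 0.051])
('scene', [0.491, 0.28, 0.098], [0.048, 0.046])
('scene', [0.428, 0.272, 0.098], [0.045, 0.048])
('side', [0.486, -0.167, 0.098], [0.054, 0.202])
('side', [0.493, 0.279, 0.095], [0.047, 0.049])
('side', [0.43, 0.274, 0.095], [0.048, 0.048])
29.6 Fz [ 0.074 -0.373 -0.147] [0.626 0.177 0.231] open 0.0741 grip 0.0 [0.4928 0.2774 0.3584]
```

Request:
carry_out --pt "0 0 30 0 0 0 70" --pt "0 0 30 0 0 0 70" --pt "0 0 30 0 0 0 70" --pt "0 0 20 0 0 0 70" --pt "0 0 5 0 0 0 70" --pt "0 0 0 0 0 0 70" --pt "0 0 0 0 0 0 70" --pt "0 0 0 0 0 0 60" --pt "0 0 0 0 0 0 45" --pt "0 0 0 0 0 0 40" --pt "0 0 0 0 0 0 40" --pt "0 0 0 0 0 0 40" --pt "0 0 -10 0 0 0 40" --pt "0 0 -15 0 0 0 40" --pt "0 0 -15 0 0 0 40" --pt "0 0 0 0 0 0 40" --pt "0 0 0 0 0 0 40" --pt "0 0 0 0 0 0 40" --pt "0 0 0 0 0 0 40" --squeeze 15

```text
time_s: 31.98
ee_pos: [0.4925, 0.2785, 0.2828]
tool_rot: [0.0, 1.0, 0.025, -0.0]
wrist_force: [-0.5, 0.2, -3.1]
opening: 0.0495
grip_force: 15.0
```

```bash
python3 -c "
from h import *
weigh(12)"
```

```text
32.575 Fz [-0.064 -0.27  -3.103] [0.558 0.387 0.543] open 0.0495 grip 15.0 [0.4926 0.2786 0.2833]
```

T4 weighs about 316 g, so it goes in the drawer's front row.

Request:
carry_out --pt "0 0 -35 0 0 0 40" --pt "0 0 -40 0 0 0 40" --pt "-12 53 0 0 0 0 40" --pt "-12 53 0 0 0 0 40" --pt "-13 53 0 0 0 0 40" --pt "-13 53 0 0 0 0 40" --pt "-13 53 0 0 0 0 40" --pt "-13 53 0 0 0 0 40" --pt "-13 53 0 0 0 0 40" --pt "0 0 0 0 0 0 40" --pt "0 0 0 0 0 0 40" --pt "0 0 30 0 0 0 40" --pt "0 0 30 0 0 0 40" --pt "0 0 25 0 0 0 40" --pt "0 0 17 0 0 0 40" --pt "0 0 5 0 0 0 40" --pt "0 0 2 0 0 0 40" --pt "0 0 0 0 0 0 40" --pt "0 0 0 0 0 0 40"

```text
time_s: 34.95
ee_pos: [0.4226, -0.0965, 0.2498]
tool_rot: [0.0, 1.0, 0.025, 0.001]
wrist_force: [-0.5, -0.5, -3.2]
opening: 0.049
grip_force: 15.0
```

Request:
carry_out --pt "0 0 1.5 0 0 0 40" --pt "0 0 0 0 0 0 40" --pt "0 0 0 0 0 0 52" --pt "0 0 0 0 0 0 56" --pt "0 0 0 0 0 0 62" --pt "0 0 0 0 0 0 62" --pt "0 0 -25 0 0 0 62" --pt "0 0 -40 0 0 0 62" --pt "0 0 -45 0 0 0 66" --pt "4 -53 0 0 0 0 70" --pt "4 -53 0 0 0 0 70" --pt "4 -53 0 0 0 0 70" --pt "4 -53 0 0 0 0 70" --pt "4 -53 0 0 0 0 70" --pt "3 -53 0 0 0 0 70" --pt "3 -52 0 0 0 0 70" --pt "0 0 0 0 0 0 70" --pt "0 0 0 0 0 0 70"

```text
time_s: 37.2
ee_pos: [0.4295, 0.2741, 0.3573]
tool_rot: [0.0, 1.0, 0.026, -0.0]
wrist_force: [0.4, 0.2, 0.2]
opening: 0.0701
grip_force: 0.0
```

Run:
```python
from h import *
[print(x) for x in lids(.1)]
weigh(2)
```

```text
('scene', [0.491, -0.251, 0.1], [0.05, 0.054])
('scene', [0.383, -0.18, 0.1], [0.018, 0.303])
('scene', [0.487, -0.171, 0.1], [0.046, 0.049])
('scene', [0.484, -0.093, 0.1], [0.046, 0.05])
('scene', [0.424, -0.096, 0.1], [0.048, 0.049])
('scene', [0.43, 0.272, 0.098], [0.047, 0.047])
('side', [0.41, -0.093, 0.098], [0.02, 0.043])
('side', [0.43, 0.274, 0.095], [0.048, 0.047])
37.4 Fz [ 0.05   0.003 -0.498] [0.066 0.395 0.177] open 0.0701 grip 0.0 [0.4299 0.2733 0.3578]
```

Request:
carry_out --pt "0 0 30 0 0 0 70" --pt "0 0 30 0 0 0 70" --pt "0 0 30 0 0 0 70" --pt "0 0 20 0 0 0 70" --pt "0 0 4 0 0 0 70" --pt "0 0 0 0 0 0 70" --pt "0 0 0 0 0 0 70" --pt "0 0 0 0 0 0 60" --pt "0 0 0 0 0 0 45" --pt "0 0 0 0 0 0 40" --pt "0 0 0 0 0 0 40" --pt "0 0 0 0 0 0 40" --pt "0 0 -10 0 0 0 40" --pt "0 0 -15 0 0 0 40" --pt "0 0 -15 0 0 0 40" --pt "0 0 0 0 0 0 40" --pt "0 0 0 0 0 0 40" --pt "0 0 0 0 0 0 40" --pt "0 0 0 0 0 0 40" --squeeze 15

```text
time_s: 39.78
ee_pos: [0.4296, 0.2743, 0.2833]
tool_rot: [0.0, 1.0, 0.025, -0.0]
wrist_force: [0.5, 0.5, -3.7]
opening: 0.0499
grip_force: 15.0
```

```bash
python3 -c "
from h import *
weigh(12)"
```

```text
40.375 Fz [-0.098  0.03  -3.595] [0.454 0.383 0.467] open 0.0497 grip 15.0 [0.4297 0.2744 0.2838]
```

T5 weighs about 366 g, so it goes in the drawer too.

Request:
carry_out --pt "0 0 -35 0 0 0 40" --pt "0 0 -40 0 0 0 40" --pt "-3 53 0 0 0 0 40" --pt "-3 53 0 0 0 0 40" --pt "-3 53 0 0 0 0 40" --pt "-3 53 0 0 0 0 40" --pt "-3 53 0 0 0 0 40" --pt "-3 53 0 0 0 0 40" --pt "-2 53 0 0 0 0 40" --pt "-2 53 0 0 0 0 40" --pt "-2 53 0 0 0 0 40" --pt "-2 53 0 0 0 0 40" --pt "0 0 0 0 0 0 40" --pt "0 0 0 0 0 0 40" --pt "0 0 30 0 0 0 40" --pt "0 0 30 0 0 0 40" --pt "0 0 25 0 0 0 40" --pt "0 0 17 0 0 0 40" --pt "0 0 5 0 0 0 40" --pt "0 0 0 0 0 0 40"

```text
time_s: 42.88
ee_pos: [0.4308, -0.2556, 0.2521]
tool_rot: [0.0, 1.0, 0.026, 0.0]
wrist_force: [-0.6, -0.2, -3.5]
opening: 0.0499
grip_force: 15.0
```

Request:
carry_out --pt "0 0 2 0 0 0 40" --pt "0 0 0 0 0 0 40" --pt "0 0 0 0 0 0 40"

```text
time_s: 43.25
ee_pos: [0.4306, -0.2563, 0.2501]
tool_rot: [0.0, 1.0, 0.025, 0.0]
wrist_force: [0.8, -0.6, -1.7]
opening: 0.0495
grip_force: 15.0
```

Request:
carry_out --pt "0 0 1 0 0 0 40" --pt "0 0 0 0 0 0 40" --pt "0 0 0 0 0 0 52" --pt "0 0 0 0 0 0 56" --pt "0 0 0 0 0 0 62" --pt "0 0 0 0 0 0 62" --pt "0 0 -25 0 0 0 62" --pt "0 0 -40 0 0 0 62" --pt "0 0 -45 0 0 0 40" --pt "-40 -40 0 0 0 0 10" --pt "-39 -39 0 0 0 0 0" --pt "0 0 0 0 0 0 0" --pt "0 0 0 0 0 0 0"

```text
time_s: 44.88
ee_pos: [0.3481, -0.1817, 0.3592]
tool_rot: [0.001, 1.0, 0.025, 0.001]
wrist_force: [0.0, -0.4, -0.4]
opening: 0.0165
grip_force: 0.0
```

Run:
```python
from h import *
[print(x) for x in lids(.1)]
print(sense()["ee_pos"])
look("w2")
a,_=camera("scene");cv2.imwrite("pics/s3.png",a[:,:,::-1])
```

```text
('scene', [0.492, -0.251, 0.1], [0.047, 0.054])
('scene', [0.43, -0.256, 0.1], [0.047, 0.052])
('scene', [0.488, -0.174, 0.1], [0.049, 0.054])
('scene', [0.383, -0.157, 0.1], [0.014, 0.236])
('scene', [0.485, -0.093, 0.1], [0.049, 0.054])
('scene', [0.425, -0.095, 0.1], [0.049, 0.054])
('side', [0.487, -0.167, 0.098], [0.052, 0.205])
('side', [0.43, -0.249, 0.098], [0.041, 0.044])
('side', [0.425, -0.092, 0.098], [0.048, 0.045])
[ 0.34847259 -0.18216417  0.35893314]
```

View pics/w2.png

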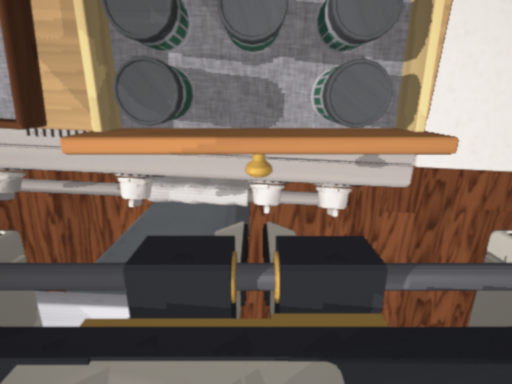

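View pics/s3.png

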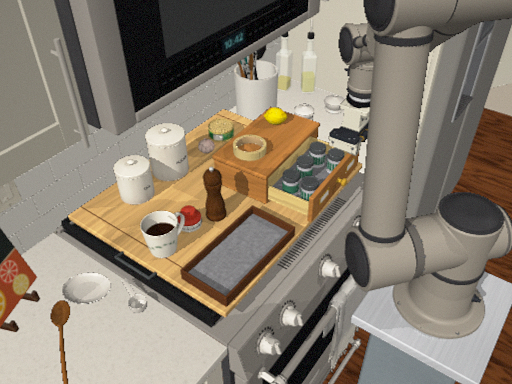

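All five tins stand upright in the drawer, with lids at (145,20), (253,15), (365,15), (150,90) and (358,92). The tray is empty and the knob at (258,165) is in line with the closed fingers. Next I'll lower in front of the panel above the knob and push gently.

Request:
carry_out --pt "0 0 30 0 0 0 0" --pt "0 0 30 0 0 0 0" --pt "0 0 20 0 0 0 0" --pt "0 0 9 0 0 0 0" --pt "0 0 0 0 0 0 0" --pt "3 0 0 0 0 0 0" --pt "4 0 0 0 0 0 0" --pt "4 0 0 0 0 0 0" --pt "4 0 0 0 0 0 0" --pt "4 0 0 0 0 0 0" --pt "4 0 0 0 0 0 0" --pt "5 0 0 0 0 0 0" --pt "5 0 0 0 0 0 0" --pt "5 0 0 0 0 0 0" --pt "6 0 0 0 0 0 0" --pt "6 0 0 0 0 0 0" --pt "6 0 0 0 0 0 0" --pt "6 0 0 0 0 0 0" --pt "6 0 0 0 0 0 0" --pt "6 0 0 0 0 0 0"

```text
time_s: 47.58
ee_pos: [0.4219, -0.1775, 0.2697]
tool_rot: [-0.0, 1.0, 0.025, -0.0]
wrist_force: [-2.1, 0.3, -0.3]
opening: 0.0005
grip_force: 0.7
```

Run:
```python
from h import *
s=sense();print(s["ee_pos"],s["wrist_force"])
a,d=camera("scene");P=pts(d,camera_params("scene")).reshape(-1,3)
S=P[np.all((P>[.36,-.4,.1065])&(P<[.6,0,.114]),1)];S=S[S[:,0]<.5];print(np.percentile(S[S[:,1]<-.26],[5,50,95],axis=0))
[print(x) for x in lids(.1)]
cv2.imwrite("pics/s4.png",a[100:260,180:400,::-1])
```

```text
[ 0.42191879 -0.17754347  0.26966888] [-2.06928699  0.29713081 -0.30728507]
[[ 0.43887996 -0.32242125  0.10850972]
 [ 0.44032612 -0.31507085  0.11090623]
 [ 0.44373027 -0.30767258  0.11331206]]
('scene', [0.53, -0.249, 0.1], [0.026, 0.05])
('scene', [0.527, -0.171, 0.1], [0.026, 0.05])
('scene', [0.523, -0.092, 0.1], [0.025, 0.049])
('scene', [0.472, -0.094, 0.1], [0.059, 0.053])
('scene', [0.429, -0.093, 0.1], [0.009, 0.123])
('side', [0.524, -0.168, 0.098], [0.027, 0.207])
('side', [0.48, -0.246, 0.098], [0.042, 0.039])
('side', [0.475, -0.092, 0.098], [0.047, 0.049])
```

View pics/s4.png

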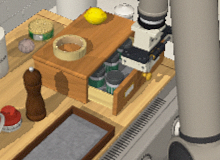

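The crop shows the drawer half in at about (110,85), with the tins upright and going under the chest top. I'll continue.

Request:
carry_out --pt "6 0 0 0 0 0 0" --pt "6 0 0 0 0 0 0" --pt "6 0 0 0 0 0 0" --pt "6 0 0 0 0 0 0" --pt "6 0 0 0 0 0 0" --pt "6 0 0 0 0 0 0" --pt "6 0 0 0 0 0 0" --pt "6 0 0 0 0 0 0" --pt "5 0 0 0 0 0 0" --pt "5 0 0 0 0 0 0" --pt "4 0 0 0 0 0 0" --pt "4 0 0 0 0 0 0" --pt "3 0 0 0 0 0 0" --pt "3 0 0 0 0 0 0" --pt "2 0 0 0 0 0 0" --pt "0 0 0 0 0 0 0"

```text
time_s: 49.72
ee_pos: [0.4957, -0.1739, 0.2697]
tool_rot: [0.0, 1.0, 0.025, 0.0]
wrist_force: [0.1, -0.2, -0.1]
opening: 0.0005
grip_force: 0.0
```

Request:
carry_out --pt "2 0 0 0 0 0 0" --pt "2 0 0 0 0 0 0" --pt "0 0 0 0 0 0 0" --pt "0 0 0 0 0 0 0"

```text
time_s: 50.22
ee_pos: [0.4996, -0.1737, 0.2698]
tool_rot: [0.0, 1.0, 0.025, 0.0]
wrist_force: [-1.2, -0.2, 0.3]
opening: 0.0005
grip_force: 0.0
```

Request:
carry_out --pt "2 0 0 0 0 0 0" --pt "2 0 0 0 0 0 0" --pt "1 0 0 0 0 0 0" --pt "0 0 0 0 0 0 0"

```text
time_s: 50.72
ee_pos: [0.5046, -0.1734, 0.2697]
tool_rot: [0.0, 1.0, 0.025, 0.0]
wrist_force: [-0.8, 0.2, -0.5]
opening: 0.0006
grip_force: 0.0
```

Request:
carry_out --pt "1 0 0 0 0 0 0" --pt "1 0 0 0 0 0 0" --pt "1 0 0 0 0 0 0" --pt "0 0 0 0 0 0 0"

```text
time_s: 51.22
ee_pos: [0.507, -0.1733, 0.2697]
tool_rot: [-0.0, 1.0, 0.025, -0.001]
wrist_force: [-4.9, -0.4, 2.7]
opening: 0.0004
grip_force: 2.6
```

Request:
carry_out --pt "1 0 0 0 0 0 0" --pt "1 0 0 0 0 0 0" --pt "0 0 0 0 0 0 0"

```text
time_s: 51.6
ee_pos: [0.5078, -0.1733, 0.2697]
tool_rot: [-0.0, 1.0, 0.025, -0.003]
wrist_force: [-12.8, -2.3, 7.7]
opening: 0.0007
grip_force: 6.5
```

It has met its stop, so I'll back off and rise, then check.

Request:
carry_out --pt "-8 0 0 0 0 0 0" --pt "-20 0 0 0 0 0 0" --pt "-40 0 0 0 0 0 0" --pt "-40 0 -20 0 0 0 0" --pt "-20 0 -40 0 0 0 0" --pt "0 0 -40 0 0 0 0" --pt "0 0 0 0 0 0 0" --pt "0 0 0 0 0 0 0" --pt "0 0 0 0 0 0 0"

```text
time_s: 52.72
ee_pos: [0.3815, -0.1795, 0.3686]
tool_rot: [-0.001, 1.0, 0.025, -0.001]
wrist_force: [0.6, 0.3, -0.9]
opening: 0.0
grip_force: 0.0
```

Run:
```python
from h import *
a,d=camera("scene");P=pts(d,camera_params("scene")).reshape(-1,3)
S=P[np.all((P>[.44,-.4,.1065])&(P<[.6,0,.114]),1)]
for q in(S[S[:,1]>-.09],S[S[:,1]<-.26]):print(np.percentile(q,[3,50,97],axis=0).round(4))
cv2.imwrite("pics/s5.png",a[:,:,::-1]);print(sense()["ee_pos"])
```

```text
[[ 0.5093 -0.0846  0.1071]
 [ 0.5197 -0.0413  0.1099]
 [ 0.5889 -0.0183  0.1137]]
[[ 0.5211 -0.313   0.1078]
 [ 0.5273 -0.2877  0.1107]
 [ 0.5363 -0.2636  0.1137]]
[ 0.38156984 -0.17948494  0.36862286]
```

View pics/s5.png

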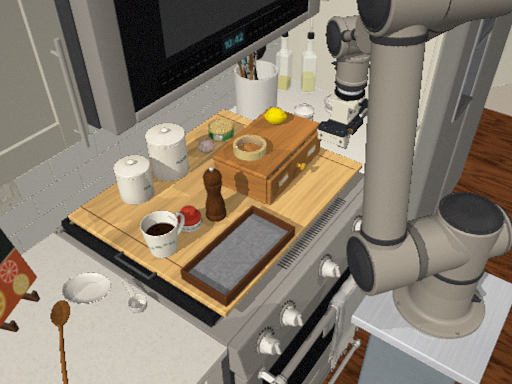

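The drawer is shut with its panel flush against the chest (knob at about (300,165)). The tray is empty, and the mill, timer and mug have not moved.

```bash
python3 -c "
from station import *
print(hand_in())"
```

```text
the job is handed in; nothing more can be done
None
```

The job is handed in: all five tins found weighed well over 200 g (about 345, 325, 260, 316 and 366 g), so all went upright into the drawer. It is shut against its stop, and the mill, timer and mug were not disturbed; the hand-in returned no verdict.

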